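# Pin the sliding stop and press an electrode holder into the corner of a squaring fixture

### The job

Take the lock pin from its stand and push it fully home through the hole of the fixture's sliding stop into the base below, and let go of it. Then put the taller of the two aluminium electrode holders on the fixture's base plate, upright, in the corner between the fixed fence and the pinned sliding stop, and press it flush against both at once. Finish while still holding it there, pressed against both faces; leave the shorter holder and the small stepped insert where they are.

Things in the scene. Friction and masses are not known exactly. Their poses are not given: they have to be found in the camera images.
- corner (a point): point on the fixed squaring fixture where the top of the base plate (18 mm above the bench), the face of the fence and the face of the sliding stop meet. Fixture axes: x toward the fence, y along the fence toward the sliding stop, z up. Base plate: dark steel, 130 x 190 x 18 mm, centre at (-33, +10) mm from here. The holder's place is at negative x and negative y of this point
- fence: fixed steel fence, a bar 16 mm thick, 180 mm long along the fixture's y, standing 22 mm above the base plate at its far (+x) edge; its -x face is the first stop face. Origin: centre of the fixture's underside; axes as the fixture's
- sliding_stop: aluminium block 60 x 78 mm, 22 mm high, on the base plate; its -y face is the second stop face. Unpinned it slides to the fixture's +y (25 mm travel) if pushed with over 2 N; it starts at its end position, its hole in line with the base plate's hole. Origin: on the base plate's top, mid-fixture, 10 mm in +y from the stop face; axes as the fixture's
- pin_hole (a point): mouth of the vertical through hole (11.5 mm diameter) in the top of the sliding stop, 40 mm above the bench; an equal hole goes on through the 18 mm base plate. It lies at (-33, +50, +22) mm from the corner point in the fixture's axes; z up. The pin's shoulder seats on the stop's top
- pin_head (a point): point on the axis of the head of the loose lock pin: a steel cylinder with dark rings, 16 mm in diameter, from 20 mm below this point (shoulder) to 14 mm above. z along the pin, up. Under it a shank 10 mm in diameter, 36 mm long, tip tapered. The pin stands in a fixed dark steel block 46 x 46 x 40 mm with a through hole, shoulder on its top
- pin_tip (a point): lower end of the lock pin's shank, 56 mm below the pin head point along the pin
- holder_center (a point): centre (half-way up) of the taller electrode holder: loose, aluminium, 0.13 to 0.25 kg, 60 mm high; a square foot 46 x 46 mm, 32 mm high, with a round spigot 34 mm in diameter on it (32 to 60 mm above its underside). x, y square to the foot's sides, z up; this point is 30 mm above its underside. It starts upright on the bench. Friction on the fixture is about 0.5 to 0.7
- short_center (a point): centre of the shorter electrode holder, to be left alone: same shape but 48 mm high, square foot 20 mm high; this point is 24 mm above its underside
- insert_center (a point): centre of the small stepped aluminium insert, 36 x 36 x 36 mm, to be left alone; this point is 18 mm above its underside. (A fixed microscope about 0.35 m tall stands to the right of it and of the pin's stand, x 0.2 to 0.55, y -0.28 to -0.11 m: pass over or round it)

How it is judged:
By the outcome, as a careful person would: the job done as asked, in the order asked, and still so for the second after the job is handed in, while the arm keeps its last pose, push and grip.
It also fails if it takes over 72 s, if anything falls off the work surface, if the arm or the gripper's body presses on something with over 40 N, if the wrist force passes 120 N, or if a joint passes its speed limit or range.

### The arm

A 7-joint arm with a two-finger parallel gripper is mounted at the origin on the work surface; the furniture and walls round the work are solid. World frame = base frame: x ahead of the robot, y to its left, z up, the work surface at z = 0. Lengths are in m, angles in rad, forces in N, time in s.
With the tool pointing down it reaches from about 0.425 to 0.825 m from the base axis. Payload 3.6 kg.
Tool frame: the origin (TCP) lies at the very end of the fingers, on their centre line; the grasp point (between the pads) lies 19 mm behind it (robot.grasp_offset is the distance from the TCP to the grasp point, in m); x points along the fingers, y is the direction in which the jaws open and shut, and the axes are right-handed (so a half turn about x gives the same grasp; the last joint's range is limited). The gripper opens to 85 mm and grips with 20 to 120 N. Pads are 22 mm wide; open, the fingers measure 114 mm over their backs; the gripper's body (76 mm by 85 mm) begins 54 mm behind the grasp point. The pads swing forward as they close: fully open they stand 13 mm farther back than shut.
Start: joints at [-1.31, 0.615, -0.013, 1.423, 0.008, 1.103, -0.04], TCP at [0.184, 0.623, 0.231] pointing down, gripper open.
Joint ranges: [-3.12, 3.12], [-0.3, 2.06], [-1.34, 1.32], [0.26, 2.42], [-1.36, 4.5], [0.01, 1.98], [-2.84, 2.84]. Speed limits (rad/s): [2.79, 2.79, 3.14, 3.14, 3.14, 3.14, 3.14].

### API

Orientations are given as [roll, pitch, yaw] about the fixed x, y, z axes, in that order (R = Rz(yaw) Ry(pitch) Rx(roll)).
In Python, from plant import robot gives the robot as it stands. The module is installed in compiled form; this text tells all that it offers.
- The arm moves only by the tool send_rows, never from a script. Its argument "commands" is a list of rows, each a list of 6 numbers: the shift along the tool's x, y, z in m, then the turn, a rotation vector about the tool's x, y, z in degrees. A call has 1 to 20 rows; each row is the pose to reach, as a shift and turn from the pose commanded when the call began, along the tool's axes at that moment; what a row does not reach only later rows make up. A row lasts 1/8 s, in which the tool goes at most 62.5 mm and 10.7 degrees, less where a joint would pass 70% of its speed; a pose out of reach is approached as far as the arm can. A call with a gripper value outside its range is refused whole. "fingers" is the closure, from -1 (fully open) to 1 (shut), so that 0 is half open, set as the call begins (left out, the last holds). The fingers move at their own pace and stop on an object; "squeeze" is the grip in N (left out, the last holds). Time passes only in rows, so rows that repeat a pose let the fingers close. It gives the time, the measured TCP pose, the force and the opening at its end, in the units of the state.
- robot.get_obs(): the state, without advancing time (a new reading comes with each control period).
- robot.capture(name): name is "scene" or "top"; returns the picture (480x640x3 uint8, blue, green, red); there is no depth.
- robot.get_calibration(name): a dict with "vertical_fov" (degrees; the focal length in pixels is half the picture's height over the tangent of half this angle, whatever the lens; pixels are square), "cx", "cy" (the principal point, pixels), "position" and "rotation" of the camera in the world. Camera axes: x right, y down, z forward; pixel columns grow to the right and rows downward; lengths in m; the calibration is good to about 2 mm. A picture is of the moment at which its call begins. get_calibration takes no time and is no camera call.
- robot.sign_off(): hands the job in, once; it reports no verdict.
Trained networks look in the newest picture that a camera, given by its name, has taken for a name from the list of things; names that differ only in an ending like _2 or _b are one class to them, and where a whole thing is asked for, a point or a joint stands for the part that bears it (a point fixed in the world has none). Each returns a list of dicts, best first, with "p" (0 to 1); they miss things now and then, are a little off and sometimes report something else, mostly with a low value. They report only what shows in the picture. A call takes as long as a camera call.
- robot.trace(camera, query): "pixels" (480x640 bool, what is visible of it) and "bbox" ([left, top, right, bottom] in pixels, round what is visible of it).
- robot.landmark_of(camera, query): "position" ([column, row] in pixels: a listed point, or the origin of a listed thing).
The state is a dict: "t": time; "qpos": joint angles; "joint_vel": joint speeds; "effort": joint torques, N m; "eef_pos": TCP position; "ee_rot": TCP orientation; "wrist_force": force on the tool from outside, world axes, zero at the start; "moment": the same for the moment, N m; "gripper_width": finger opening in m.
Only numpy, scipy, OpenCV 4.12 (cv2) and the standard library are available. Lean on these libraries where they do the work, as an engineer would, in place of code of your own. Each camera call takes 0.05 s, during which the arm holds its last target.

## Working session

There is one attempt and no reset: what is moved stays moved. The work goes in short steps, Python scripts to look and compute and a tool call to move; the robot and the scene stay as the last step left them, time stands still between calls to the robot, and variables do not carry over. Pictures are saved under pics/ and viewed, and the job is handed in when it is done.

Besides the shell and the picture viewer there is one more tool, called after "Emit:" as a command line: name --pt "numbers of a row" for each row, then --argument value for the rest. send_rows: Moves the arm, as the interface text tells. Its arguments: {"type":"object","properties":{"commands":{"type":"array"},"fingers":{"type":"number"},"squeeze":{"type":"number"}},"required":["commands"]}

```bash
mkdir -p pics
python3 - <<'E'
from plant import robot
import cv2,numpy as np
o=robot.get_obs()
for k,v in o.items(): print(k,np.round(v,4))
print(robot.grasp_offset)
for n in("scene","top"):
    im=robot.capture(n); cv2.imwrite(f"pics/{n}0.png",im)
    print(n,robot.get_calibration(n))
    for q in["corner","fence","sliding_stop","pin_hole","pin_head","pin_tip","holder_center","short_center","insert_center"]:
        r=robot.landmark_of(n,q); print(q,[(np.round(d["position"],1).tolist(),round(d["p"],2)) for d in r[:3]])
print(robot.get_obs()["t"])
E
```

```text
t 0.0
qpos [-1.3095  0.616  -0.0126  1.4249  0.0081  1.1034 -0.0404]
joint_vel [ 0.0006  0.0005 -0.0004 -0.002   0.001  -0.0001  0.    ]
effort [ 5.00000e-04 -4.69220e+01  2.59000e-01 -1.71036e+01  9.90000e-03
  9.30000e-03  0.00000e+00]
eef_pos [0.1843 0.6225 0.2301]
ee_rot [-1.5503  1.5681 -1.8381]
wrist_force [ 0.4713 -1.0838 -0.0648]
moment [-0.049   0.031  -0.0256]
gripper_width 0.0852
0.0187
scene {'vertical_fov': 53.026609221356985, 'cx': 314.6347140439979, 'cy': 239.5742403323954, 'position': array([ 0.21451131, -0.27118358,  0.72092754]), 'rotation': array([-2.45280848, -0.01375157, -0.49596954])}
corner []
fence []
sliding_stop [([300.2, 284.2], 0.63)]
pin_hole [([289.2, 260.5], 0.61)]
pin_head [([345.9, 363.0], 0.49), ([387.4, 331.4], 0.47)]
pin_tip [([315.8, 284.4], 0.32)]
holder_center [([273.4, 170.1], 0.92)]
short_center [([255.0, 217.2], 0.82)]
insert_center [([347.1, 363.9], 0.9), ([271.8, 170.7], 0.16)]
top {'vertical_fov': 53.54559343817397, 'cx': 315.9577043107184, 'cy': 235.7072323858569, 'position': array([0.29386253, 0.19304231, 0.91369437]), 'rotation': array([-2.92070810e+00,  2.85821984e-03, -1.52309396e+00])}
corner [([345.7, 250.7], 0.83), ([428.6, 282.5], 0.33)]
fence []
sliding_stop [([339.2, 268.9], 0.77)]
pin_hole []
pin_head [([430.0, 235.5], 0.5)]
pin_tip [([198.8, 222.2], 0.6)]
holder_center [([196.5, 222.2], 0.82)]
short_center [([244.3, 268.3], 0.83), ([342.5, 271.8], 0.17)]
insert_center [([427.9, 282.3], 0.88)]
1.0
```

View pics/scene0.png

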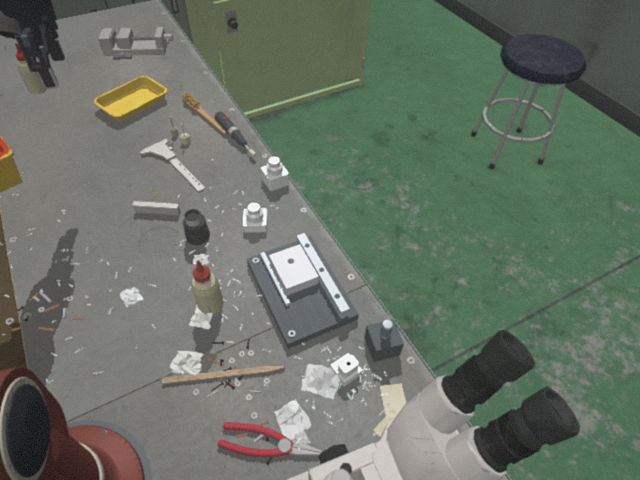

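View pics/top0.png

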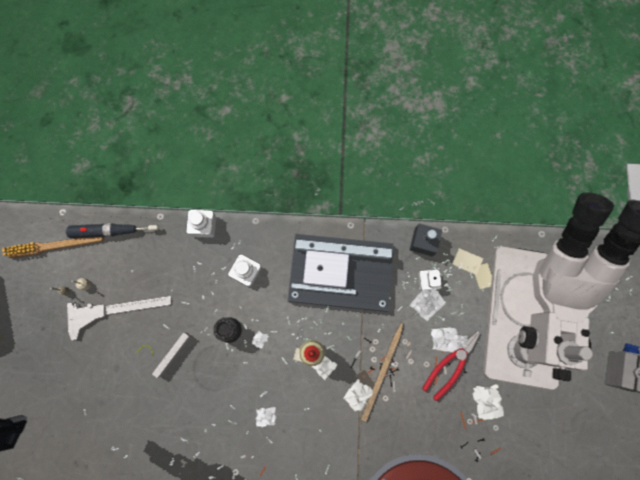

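```bash
cat > h.py <<'E'
import numpy as np,cv2
from scipy.spatial.transform import Rotation as R
from scipy.optimize import least_squares
from plant import robot
CAL={n:robot.get_calibration(n) for n in("scene","top")}
def Rm(rpy): return R.from_euler('xyz',rpy).as_matrix()
def proj(n,P):
    c=CAL[n]; f=240/np.tan(np.radians(c["vertical_fov"]/2))
    p=(np.atleast_2d(P)-c["position"])@Rm(c["rotation"])
    return np.c_[c["cx"]+f*p[:,0]/p[:,2],c["cy"]+f*p[:,1]/p[:,2]]
def ray(n,uv):
    c=CAL[n]; f=240/np.tan(np.radians(c["vertical_fov"]/2))
    d=np.array([(uv[0]-c["cx"])/f,(uv[1]-c["cy"])/f,1.]); return c["position"],Rm(c["rotation"])@d
def onz(n,uv,z):
    o,d=ray(n,uv); return o+d*(z-o[2])/d[2]
E
python3 - <<'E'
from h import *
for n,uv,z,l in [("scene",(273.4,170.1),.03,'holder'),("top",(196.5,222.2),.03,'holder'),("scene",(255,217.2),.024,'short'),("top",(244.3,268.3),.024,'short'),("scene",(347.1,363.9),.018,'ins'),("top",(427.9,282.3),.018,'ins'),("top",(345.7,250.7),.018,'corner'),("scene",(289.2,260.5),.04,'hole'),("top",(320,268),.04,'hole'),("scene",(387.4,326),.074,'pinheadtop'),("top",(432,234),.074,'pin')]:
    print(l,n,np.round(onz(n,uv,z),4))
print(proj("scene",[.1843,.6225,.23]),proj("top",[.1843,.6225,.23]))
for n,(a,b,c,d) in {"scene":(140,400,230,350),"top":(180,460,200,320)}.items():
    im=cv2.imread(f"pics/{n}0.png")
    k=4 if n=="scene" else 2.8
    if n=="scene": im=im[225:365,235:415]; k=4
    else: im=im[200:320,180:460]; k=2.8
    cv2.imwrite(f"pics/{n}0z.png",cv2.resize(im,None,fx=k,fy=k,interpolation=cv2.INTER_CUBIC))
im=cv2.imread("pics/scene0.png")[140:250,220:330]; cv2.imwrite("pics/hz.png",cv2.resize(im,None,fx=5,fy=5,interpolation=cv2.INTER_CUBIC))
E
```

```text
holder scene [0.5069 0.432  0.03  ]
holder top [0.5077 0.4351 0.03  ]
short scene [0.4201 0.3327 0.024 ]
short top [0.4239 0.3373 0.024 ]
ins scene [ 0.4236 -0.0117  0.018 ]
ins top [ 0.4146 -0.0101  0.018 ]
corner top [0.4679 0.1469 0.018 ]
hole scene [0.4269 0.1963 0.04  ]
hole top [0.4288 0.1945 0.04  ]
pinheadtop scene [ 0.4927 -0.0083  0.074 ]
pin top [ 0.4951 -0.0052  0.074 ]
[[59.4797296 79.5187005]] [[ -0.94516606 409.36685669]]
```

View pics/scene0z.png

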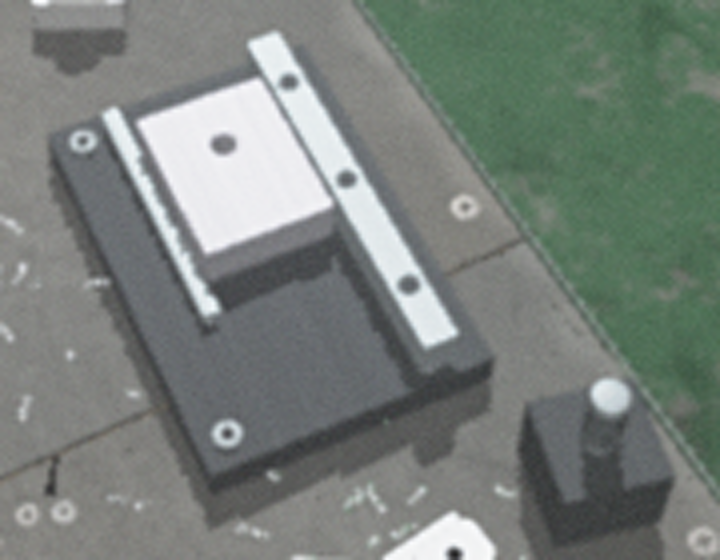

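View pics/top0z.png

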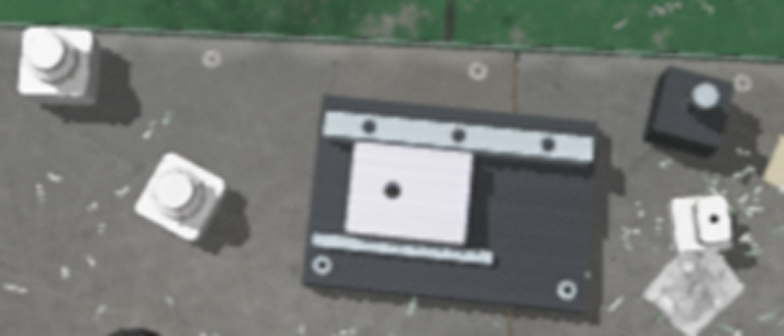

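View pics/hz.png

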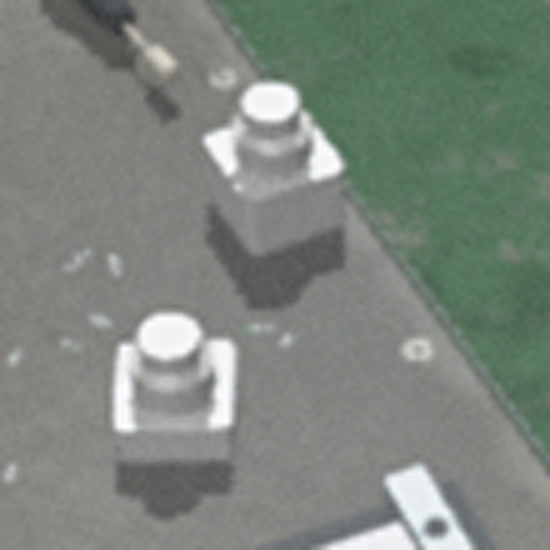

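```bash
cat > fit.py <<'E'
from h import *
S={ (-98,105,0):(248,259.25),(32,-85,0):(358,315),(0,100,22):(297,235.5),(16,100,22):(305,233.25),(16,-80,22):(349.5,308),(0,-80,22):(341.75,312),
(-63,78,22):(269,255),(-3,78,22):(300.5,245),(-3,0,22):(318,275.75),(-63,0,22):(286.75,288.5),(-33,50,22):(290.75,261)}
T={(16,100,22):(296.4,240),(16,-80,22):(391.8,248.6),(0,-80,22):(391.4,257.5),(0,100,22):(295.4,248.2),(-3,78,22):(306.8,251.1),(-3,0,22):(348.6,254.3),(-63,0,22):(346.4,287.1),(-63,78,22):(303.6,283.2),(-33,50,22):(320.4,267.9),(32,105,0):(295.7,234.6),(32,-85,0):(392.5,243.6),(-98,105,0):(288.2,301.1)}
def W(p,P):
    P=np.array(P)/1000.; c,s=np.cos(p[2]),np.sin(p[2])
    return np.c_[p[0]+c*P[:,0]-s*P[:,1],p[1]+s*P[:,0]+c*P[:,1],.018+P[:,2]]
def go(ds):
    f=lambda p:np.concatenate([(proj(n,W(p,list(D)))-np.array(list(D.values()))).ravel() for n,D in ds])
    r=least_squares(f,[.468,.147,0],loss='soft_l1',x_scale=[.01,.01,.1]);return r.x,f(r.x)
if __name__=="__main__":
    for ds in ([("scene",S)],[("top",T)],[("scene",S),("top",T)]):
        x,e=go(ds); print(np.round(x,4),np.degrees(x[2]),'hole',np.round(W(x,[(-33,50,22)]),4)); print(np.round(e.reshape(-1,2),1).tolist())
E
python3 fit.py
```

```text
[ 0.4594  0.1417 -0.0583] -3.3415506552596344 hole [[0.4293 0.1936 0.04  ]]
[[-1.2, -1.1], [0.8, -0.4], [-0.2, -0.1], [-0.3, -0.6], [0.4, 0.9], [-0.5, 0.4], [0.4, 0.2], [-0.3, -0.6], [0.6, 0.7], [-0.3, 0.0], [0.3, 0.1]]
[ 0.459   0.1422 -0.0468] -2.678728999686137 hole [[0.4284 0.1937 0.04  ]]
[[-0.1, 0.0], [0.2, 0.3], [0.1, -0.3], [0.0, 0.2], [0.2, -0.1], [-0.0, 0.6], [-0.4, -0.2], [0.2, -0.3], [-0.0, 0.3], [-0.6, -0.5], [0.9, -0.4], [-0.3, 0.4]]
[ 0.4592  0.142  -0.0512] -2.9328817879460414 hole [[0.4288 0.1936 0.04  ]]
[[-1.6, -0.7], [0.9, -0.7], [-0.7, -0.0], [-0.8, -0.6], [0.5, 0.6], [-0.4, 0.2], [0.0, 0.4], [-0.8, -0.6], [0.4, 0.6], [-0.3, 0.1], [0.0, 0.2], [0.1, -0.3], [0.4, 0.4], [0.2, -0.1], [0.2, -0.2], [0.3, -0.4], [0.1, 0.5], [-0.5, -0.3], [0.1, -0.6], [0.0, 0.1], [-0.4, -0.8], [1.1, -0.3], [-0.4, 0.1]]
```

```bash
cat >> h.py <<'E'
def pose():
    o=robot.get_obs(); return np.array(o["eef_pos"]),Rm(o["ee_rot"]),o
def down(psi):
    # tool x down, tool y at world heading psi (rad)
    x=np.array([0,0,-1.]);y=np.array([np.cos(psi),np.sin(psi),0]);return np.c_[x,y,np.cross(x,y)]
def rel(p0,R0,p,Rt):
    return np.r_[(R0.T@(np.array(p)-p0))*1000, R.from_matrix(R0.T@Rt).as_rotvec(degrees=True)]
E
python3 - <<'E'
from h import *
p,M,o=pose(); print(np.round(M,3)); print('psi',np.degrees(np.arctan2(M[1,1],M[0,1])))
for n,uv in (("top",(432.1,233.9)),("scene",(387.25,324.25))): print(np.round(onz(n,uv,.074),4))
for psi in (90,60,120,-90): print(psi,np.round(rel(p,M,[.4945,-.006,.15],down(np.radians(psi))),2))
im=cv2.imread("pics/top0.png")[200:250,175:235]; cv2.imwrite("pics/ht.png",cv2.resize(im,None,fx=10,fy=10,interpolation=cv2.INTER_CUBIC))
im=cv2.imread("pics/scene0.png")[145:205,245:305]; cv2.imwrite("pics/hs.png",cv2.resize(im,None,fx=10,fy=10,interpolation=cv2.INTER_CUBIC))
im=cv2.imread("pics/top0.png")[215:265,400:460]; cv2.imwrite("pics/pt.png",cv2.resize(im,None,fx=10,fy=10,interpolation=cv2.INTER_CUBIC))
E
```

```text
[[-0.     0.284  0.959]
 [-0.     0.959 -0.284]
 [-1.    -0.    -0.   ]]
psi 73.51519342426172
[ 0.4953 -0.0053  0.074 ]
[ 0.4942 -0.0057  0.074 ]
90 [  81.32 -515.37  475.87  -16.48   -0.      0.  ]
60 [  81.32 -515.37  475.87   13.52   -0.      0.  ]
120 [ 8.1320e+01 -5.1537e+02  4.7587e+02 -4.6480e+01 -1.0000e-02  0.0000e+00]
-90 [ 8.1320e+01 -5.1537e+02  4.7587e+02  1.6352e+02  1.0000e-02  1.0000e-02]
```

View pics/ht.png

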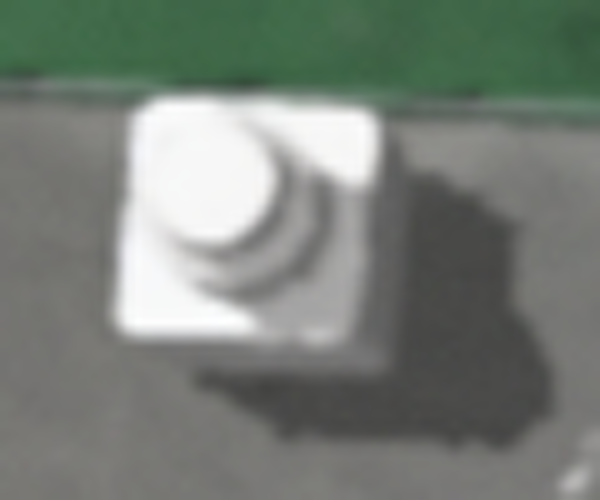

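View pics/hs.png

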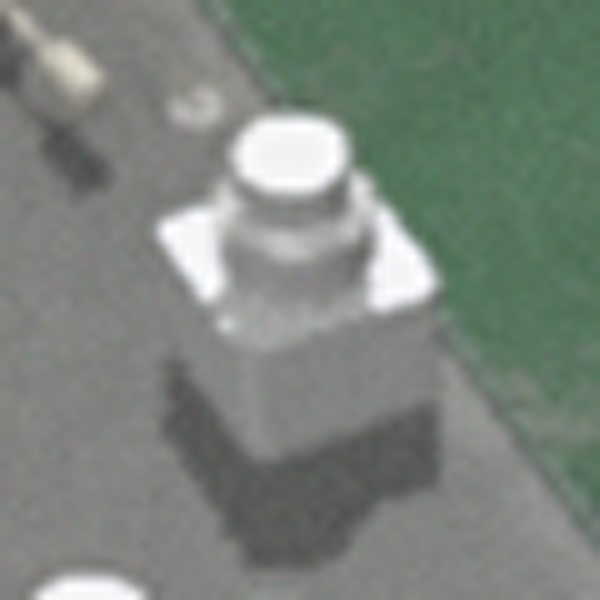

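View pics/pt.png

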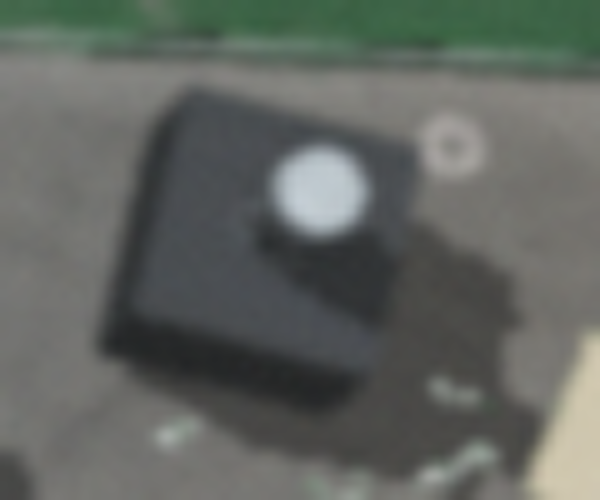

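Emit:
send_rows --pt "0 -0.035 0.04 -1 0 0" --pt "0 -0.072 0.085 -2 0 0" --pt "0 -0.109 0.13 -3 0 0" --pt "0 -0.146 0.175 -4 0 0" --pt "0 -0.183 0.22 -6 0 0" --pt "0 -0.22 0.265 -8 0 0" --pt "0 -0.257 0.31 -9 0 0" --pt "0 -0.294 0.35 -10 0 0" --pt "0 -0.331 0.39 -11 0 0" --pt "0 -0.368 0.42 -12 0 0" --pt "0 -0.405 0.445 -14 0 0" --pt "0.02 -0.442 0.465 -15 0 0" --pt "0.05 -0.48 0.476 -16.5 0 0" --pt "0.08 -0.51 0.476 -16.5 0 0" --pt "0.1 -0.515 0.476 -16.5 0 0" --pt "0.1 -0.515 0.476 -16.5 0 0" --fingers -0.2 --squeeze 50

```text
t: 3.0
eef_pos: [0.4937, -0.0063, 0.1303]
ee_rot: [-3.077, 1.568, -3.078]
wrist_force: [0.2, -0.1, 0.7]
gripper_width: 0.0514
```

Run:
```python
from h import *
for n in("scene","top"):
    im=robot.capture(n); cv2.imwrite(f"pics/{n}1.png",im)
p,M,o=pose(); print(o["t"],p,np.degrees(np.arctan2(M[1,1],M[0,1])),o["wrist_force"],o["gripper_width"]); print(np.round(M,3))
a=cv2.imread("pics/scene1.png")[265:415,310:450]; b=cv2.imread("pics/top1.png")[165:305,350:490]
print(proj("scene",p),proj("top",p))
cv2.imwrite("pics/c1.png",np.hstack([cv2.resize(a,(400,430)),cv2.resize(b,(400,430))]))
# holder
Q=lambda u,v:(u/10+175-.45,v/10+200-.45)
print('spig',onz("top",Q(210,183),.06),onz("scene",(291/10+245-.45,155/10+145-.45),.06))
c=np.array([onz("top",Q(*q),.032)[:2] for q in((130,97),(383,107),(357,340),(115,335))]); print(c,c.mean(0))
for i in range(4):
    d=c[(i+1)%4]-c[i]; print(np.linalg.norm(d),np.degrees(np.arctan2(d[1],d[0])))
```

```text
3.1 [ 0.4955325  -0.0050704   0.13195935] 90.05740152717568 [-0.5680567  -0.94342369  0.38125649] 0.05168320600190316
[[ 0.001 -0.001  1.   ]
 [ 0.     1.     0.001]
 [-1.     0.     0.001]]
[[393.04523648 303.35032068]] [[440.0124995  226.13289057]]
spig [0.50864625 0.42951932 0.06      ] [0.50769492 0.4286881  0.06      ]
[[0.53201738 0.45443709]
 [0.5323119  0.40555965]
 [0.48624065 0.40612845]
 [0.48504585 0.45226931]] [0.50890394 0.42959863]
0.04887832739344965 -89.65476039201258
0.046074759731654445 179.29266126818044
0.0461563290055753 91.48332484788261
0.047021530004101905 2.6423805185595968
```

View pics/c1.png

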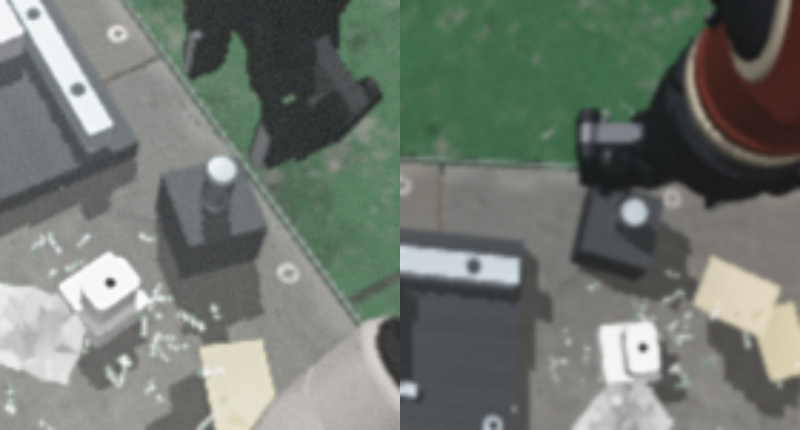

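Emit:
send_rows --pt "0.03 0 0 0 0 0" --pt "0.06 0 0 0 0 0" --pt "0.08 0 0 0 0 0" --pt "0.085 0 0 0 0 0" --pt "0.085 0 0 0 0 0"

```text
t: 3.72
eef_pos: [0.4956, -0.0052, 0.0471]
ee_rot: [0.105, 1.569, 0.106]
wrist_force: [0.3, -0.0, 0.1]
gripper_width: 0.0514
```

Emit:
send_rows --pt "0 0 0 0 0 0" --pt "0 0 0 0 0 0" --pt "0 0 0 0 0 0" --pt "0 0 0 0 0 0" --pt "0 0 0 0 0 0" --pt "0 0 0 0 0 0" --fingers 1 --squeeze 50

```text
t: 4.47
eef_pos: [0.4954, -0.0056, 0.0472]
ee_rot: [0.062, 1.569, 0.062]
wrist_force: [-0.2, 0.1, 6.5]
gripper_width: 0.0139
```

Run:
```python
from h import *
L=[]
for n in("scene","top","scene","top"):
    im=robot.capture(n); cv2.imwrite(f"pics/{n}2.png",im); p,M,o=pose(); L.append(p); print(o["t"],p,o["wrist_force"],o["moment"],o["gripper_width"])
print(np.mean(L,0))
a=cv2.imread("pics/scene2.png")[265:415,310:450]; b=cv2.imread("pics/top2.png")[165:305,350:490]
cv2.imwrite("pics/c2.png",np.hstack([cv2.resize(a,(400,430)),cv2.resize(b,(400,430))]))
```

```text
4.525 [ 0.49536272 -0.00561481  0.04722147] [-0.07603899  0.25985298  5.50577286] [ 0.03893205  0.08752086 -0.00881228] 0.01400752082830045
4.575 [ 0.49537593 -0.0056219   0.04721848] [-0.66984248  0.15289595  5.89152168] [0.03722251 0.16096432 0.05425767] 0.014285073604714545
4.625 [ 0.49537334 -0.00562869  0.04723083] [-0.87951661  0.13205093  6.79257471] [ 0.08349778  0.13250544 -0.00624679] 0.014130311861713126
4.675 [ 0.49536135 -0.00561568  0.04722324] [-0.09944683 -0.11484287  5.72135244] [ 0.07898858  0.12244284 -0.00993075] 0.014244483914808679
[ 0.49536833 -0.00562027  0.04722351]
```

View pics/c2.png

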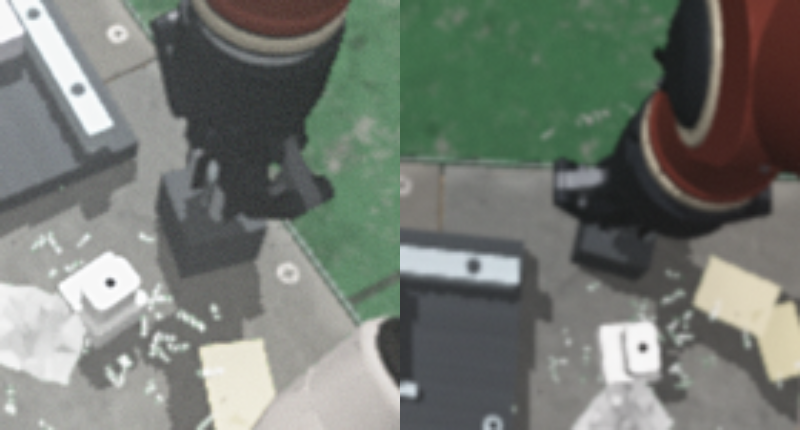

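Emit:
send_rows --pt "-0.02 0 0 0 0 0" --pt "-0.045 0 0 0 0 0" --pt "-0.07 0.015 -0.005 0 0 0" --pt "-0.07 0.05 -0.016 0 0 0" --pt "-0.07 0.09 -0.03 0 0 0" --pt "-0.07 0.13 -0.043 0 0 0" --pt "-0.07 0.17 -0.056 0 0 0" --pt "-0.065 0.19 -0.063 0 0 0" --pt "-0.055 0.199 -0.066 0 0 0" --pt "-0.055 0.199 -0.066 0 0 0" --pt "-0.055 0.199 -0.066 0 0 0"

```text
t: 6.05
eef_pos: [0.4292, 0.1918, 0.1012]
ee_rot: [-1.683, 1.57, -1.685]
wrist_force: [0.6, -0.5, -0.4]
gripper_width: 0.0145
```

```bash
cat > look.py <<'E'
import sys
from h import *
tag,P=sys.argv[1],np.array([float(v) for v in sys.argv[2].split(',')]); h=int(sys.argv[3]) if len(sys.argv)>3 else 35
out=[]
for n in("scene","top"):
    im=robot.capture(n); cv2.imwrite(f"pics/{n}{tag}.png",im)
    u,v=np.round(proj(n,P)[0]).astype(int); u0=min(max(u-h,0),639-2*h); v0=min(max(v-h,0),479-2*h)
    print(n,'crop origin',u0,v0,'k',400/(2*h)); out.append(cv2.resize(im[v0:v0+2*h,u0:u0+2*h],(400,400),interpolation=cv2.INTER_CUBIC))
cv2.imwrite(f"pics/c{tag}.png",np.hstack(out))
p,M,o=pose(); print(o["t"],np.round(p,5),'psi',round(np.degrees(np.arctan2(M[1,1],M[0,1])),2),'xdir',np.round(M[:,0],4),np.round(o["wrist_force"],2),np.round(o["moment"],2),round(o["gripper_width"],4))
E
python3 look.py 3 .43,.194,.05
```

```text
scene crop origin 256 222 k 5.714285714285714
top crop origin 285 232 k 5.714285714285714
6.15 [0.42933 0.19205 0.10144] psi 89.87 xdir [ 5.e-04 -5.e-04 -1.e+00] [-0.61  0.5  -1.15] [ 0.    0.02 -0.02] 0.0144
```

View pics/c3.png

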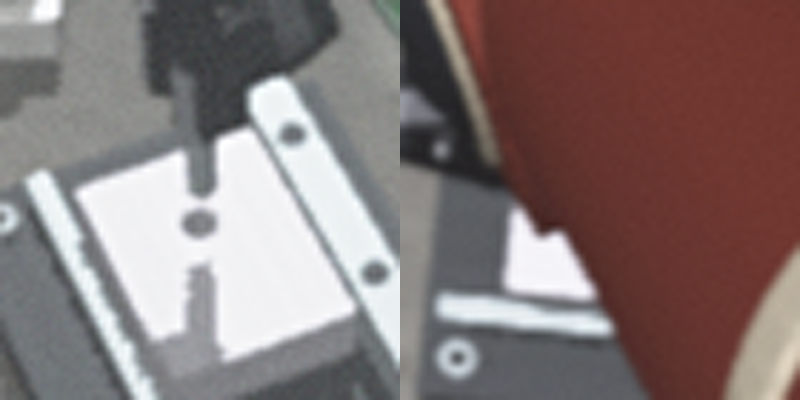

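Run:
```python
from h import *
q=lambda u,v:((u+.5)/5.714+256-.5,(v+.5)/5.714+222-.5)
t=onz("scene",q(201,192),.0582);h=onz("scene",q(199,223),.04);print(t,h,(h-t)*1000)
for w in("pin_tip","pin_hole","sliding_stop","pin_head"): print(w,[(np.round(d["position"],1),round(d["p"],2)) for d in robot.landmark_of("scene",w)[:2]], q(201,192),q(199,223))
p,M,o=pose();print(p,o["wrist_force"])
```

```text
[0.42880325 0.19282501 0.0582    ] [0.42871887 0.19503366 0.04      ] [ -0.08437998   2.20864331 -18.2       ]
pin_tip [(array([292.9, 255. ]), 0.62)] (290.76426321316063, 255.18918445922296) (290.4142457122856, 260.61445572278615)
pin_hole [(array([289.3, 262. ]), 0.93)] (290.76426321316063, 255.18918445922296) (290.4142457122856, 260.61445572278615)
sliding_stop [(array([302.4, 285.1]), 0.86)] (290.76426321316063, 255.18918445922296) (290.4142457122856, 260.61445572278615)
pin_head [(array([318.9, 281.3]), 0.41)] (290.76426321316063, 255.18918445922296) (290.4142457122856, 260.61445572278615)
[0.42901394 0.19283876 0.10147763] [-0.26557965  0.59055628 -1.71495361]
```

Emit:
send_rows --pt "0.008 0.001 0 0 0 0" --pt "0.014 0.001 0 0 0 0" --pt "0.014 0.001 0 0 0 0" --pt "0.014 0.001 0 0 0 0" --pt "0.014 0.001 0 0 0 0"

```text
t: 6.98
eef_pos: [0.4288, 0.1944, 0.0874]
ee_rot: [0.378, 1.571, 0.379]
wrist_force: [-0.5, -1.0, -0.3]
gripper_width: 0.0143
```

```bash
python3 look.py 4 .43,.194,.05 20
```

```text
scene crop origin 271 237 k 10.0
top crop origin 300 247 k 10.0
7.075 [0.4288  0.19434 0.08745] psi 90.01 xdir [ 3.e-04  1.e-04 -1.e+00] [-0.55 -0.52 -0.04] [-0.03 -0.04  0.02] 0.014
```

View pics/c4.png

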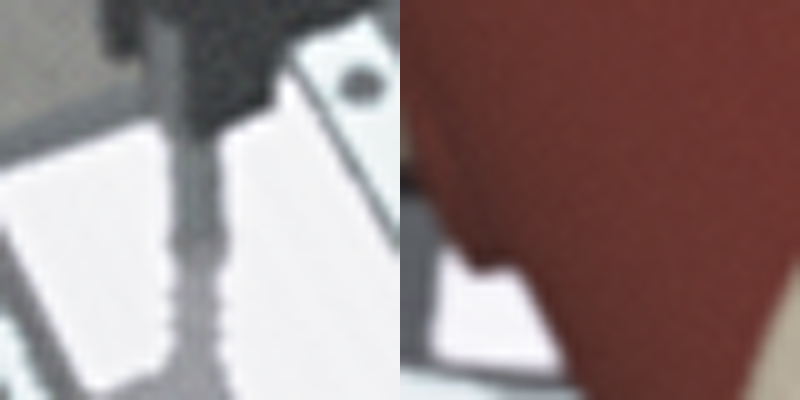

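Emit:
send_rows --pt "0.002 0 0 0 0 0" --pt "0.004 0 0 0 0 0" --pt "0.006 0 0 0 0 0" --pt "0.006 0 0 0 0 0"

```text
t: 7.58
eef_pos: [0.4285, 0.1942, 0.0811]
ee_rot: [-2.65, 1.57, -2.649]
wrist_force: [0.1, 0.1, -0.7]
gripper_width: 0.0142
```

```bash
python3 look.py 5 .43,.194,.05 20
```

```text
scene crop origin 271 237 k 10.0
top crop origin 300 247 k 10.0
7.675 [0.42867 0.1943  0.08125] psi 90.01 xdir [-2.e-04 -1.e-04 -1.e+00] [-0.7  -0.02  0.12] [-0.01 -0.01  0.05] 0.0145
```

View pics/c5.png

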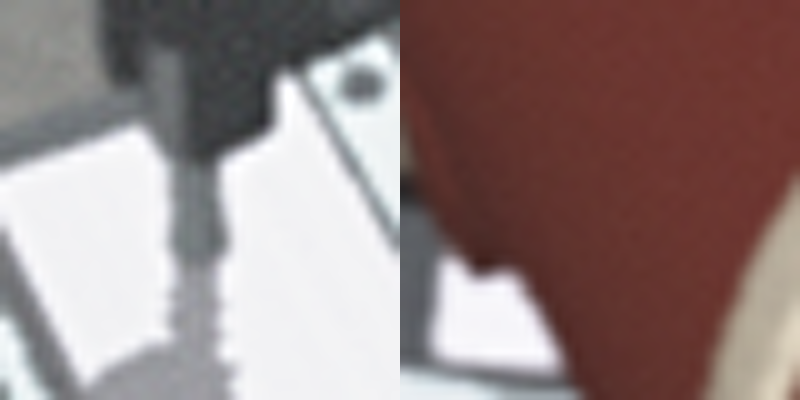

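Emit:
send_rows --pt "0.002 0 0 0 0 0" --pt "0.004 0 0 0 0 0" --pt "0.004 0 0 0 0 0"

```text
t: 8.05
eef_pos: [0.4286, 0.1943, 0.0771]
ee_rot: [-2.693, 1.57, -2.692]
wrist_force: [0.4, -0.2, -1.3]
gripper_width: 0.0144
```

```bash
python3 look.py 6 .43,.194,.05 20
```

```text
scene crop origin 271 237 k 10.0
top crop origin 300 247 k 10.0
8.15 [0.42866 0.1943  0.07725] psi 90.01 xdir [-1.e-04 -1.e-04 -1.e+00] [ 0.36 -0.31 -1.07] [-0.06  0.04 -0.03] 0.0143
```

Emit:
send_rows --pt "0.002 0 0 0 0 0" --pt "0.004 0 0 0 0 0" --pt "0.005 0 0 0 0 0" --pt "0.005 0 0 0 0 0"

```text
t: 8.65
eef_pos: [0.4286, 0.1943, 0.0722]
ee_rot: [-2.635, 1.57, -2.635]
wrist_force: [0.3, 0.2, -0.6]
gripper_width: 0.0142
```

```bash
python3 -c "
from h import *
p,M,o=pose();print(p,np.round(M[:,0],4),o['wrist_force'],o['moment'])"
```

```text
[0.4286307  0.19426695 0.07218705] [-3.e-04 -1.e-04 -1.e+00] [ 0.31454577  0.15371318 -0.64652112] [-0.02229426  0.04080624 -0.0066875 ]
```

Emit:
send_rows --pt "0.002 0 0 0 0 0" --pt "0.004 0 0 0 0 0" --pt "0.006 0 0 0 0 0" --pt "0.008 0 0 0 0 0" --pt "0.008 0 0 0 0 0"

```text
t: 9.28
eef_pos: [0.4286, 0.1943, 0.0641]
ee_rot: [-2.642, 1.57, -2.642]
wrist_force: [0.5, -0.7, -1.3]
gripper_width: 0.0146
```

Emit:
send_rows --pt "0.002 0 0 0 0 0" --pt "0.004 0 0 0 0 0" --pt "0.006 0 0 0 0 0" --pt "0.006 0 0 0 0 0"

```text
t: 9.78
eef_pos: [0.4286, 0.1943, 0.0581]
ee_rot: [-2.644, 1.57, -2.644]
wrist_force: [0.5, -0.4, -1.1]
gripper_width: 0.0142
```

Emit:
send_rows --pt "0.003 0 0 0 0 0" --pt "0.006 0 0 0 0 0" --pt "0.009 0 0 0 0 0" --pt "0.01 0 0 0 0 0" --pt "0.011 0 0 0 0 0"

```text
t: 10.4
eef_pos: [0.4287, 0.1943, 0.0472]
ee_rot: [-2.404, 1.571, -2.404]
wrist_force: [0.1, -0.1, 3.6]
gripper_width: 0.0141
```

```bash
python3 look.py 7 .43,.194,.05 25
```

```text
scene crop origin 266 232 k 8.0
top crop origin 295 242 k 8.0
10.5 [0.42872 0.19431 0.04734] psi 90.01 xdir [ 0. -0. -1.] [ 0.25 -0.1  -0.28] [0.05 0.02 0.08] 0.0143
```

View pics/c7.png

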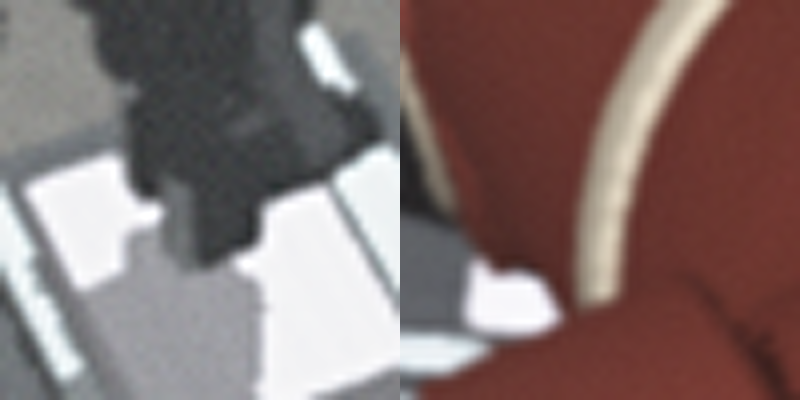

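Emit:
send_rows --pt "0.0008 0 0 0 0 0" --pt "0.0015 0 0 0 0 0" --pt "0.0015 0 0 0 0 0"

```text
t: 10.88
eef_pos: [0.4288, 0.1944, 0.0471]
ee_rot: [0.501, 1.57, 0.501]
wrist_force: [-1.5, -1.0, 11.6]
gripper_width: 0.0145
```

Emit:
send_rows --pt "0 0 0 0 0 0" --pt "-0.001 0 0 0 0 0" --pt "-0.001 0 0 0 0 0" --pt "-0.001 0 0 0 0 0" --pt "-0.03 0 0 0 0 0" --pt "-0.07 0 0 0 0 0" --pt "-0.11 0 0 0 0 0" --pt "-0.11 0.06 0.02 0 0 0" --pt "-0.11 0.1 0.03 0 0 0" --pt "-0.11 0.1 0.03 0 0 0" --fingers -0.2

```text
t: 12.12
eef_pos: [0.4582, 0.2988, 0.1556]
ee_rot: [1.451, 1.568, 1.457]
wrist_force: [-0.6, -0.5, 0.6]
gripper_width: 0.0513
```

```bash
python3 look.py 8 .43,.18,.05 40
python3 - <<'E'
from h import *
im=cv2.imread("pics/top8.png")[190:330,160:400];cv2.imwrite("pics/t8.png",cv2.resize(im,None,fx=3,fy=3))
E
```

```text
scene crop origin 255 223 k 5.0
top crop origin 288 227 k 5.0
12.225 [0.45813 0.29368 0.15518] psi 90.04 xdir [-0.0013 -0.0017 -1.    ] [ 0.62 -0.66 -0.03] [-0.07 -0.02  0.04] 0.0511
```

View pics/c8.png

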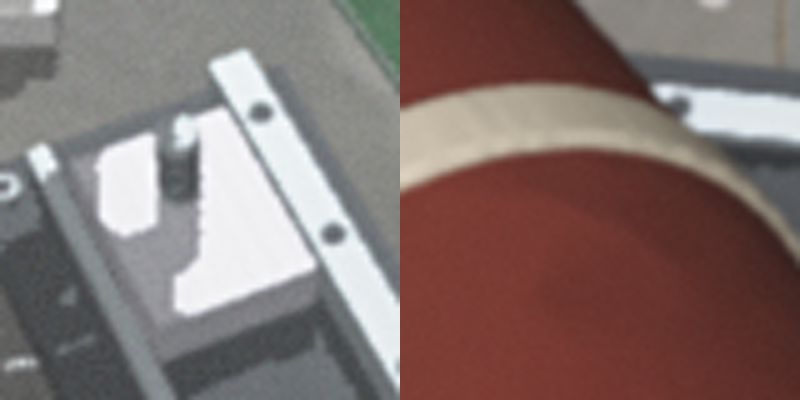

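Run:
```python
from h import *
def X(a,b,c,d):
    l=np.cross(np.cross([*a,1],[*b,1]),np.cross([*c,1],[*d,1]));return l[:2]/l[2]
q=lambda p,o:((p[0]+.5)/10-.5+o[0],(p[1]+.5)/10-.5+o[1])
Tt=((160,95),(360,104));Lf=((133,120),(117,310));Rt=((381,130),(357,320));B=((130,337),(340,342))
h=23
top={(h,h,32):X(*Tt,*Lf),(h,-h,32):X(*Tt,*Rt),(-h,-h,32):X(*B,*Rt),(-h,h,32):X(*B,*Lf),(0,0,60):(210,183)}
sc={(-h,h,32):(157,230),(h,-h,32):(440,283),(-h,-h,32):(263,350),(-h,-h,0):(265,460),(h,-h,0):(437,402),(-h,h,0):(168,365),(0,0,60):(291,155)}
D=[("top",top,(175,200)),("scene",sc,(245,145))]
def W(p,P):
    P=np.array(P)/1e3;c,s=np.cos(p[2]),np.sin(p[2]);return np.c_[p[0]+c*P[:,0]-s*P[:,1],p[1]+s*P[:,0]+c*P[:,1],P[:,2]]
for S in (D[:1],D[1:],D):
    f=lambda p:np.concatenate([(proj(n,W(p,list(d)))-np.array([q(v,o) for v in d.values()])).ravel() for n,d,o in S])
    r=least_squares(f,[.508,.43,0],x_scale=[.01,.01,.1],loss='soft_l1');print(np.round(r.x,4),np.degrees(r.x[2]),np.round(f(r.x).reshape(-1,2),1).tolist())
p,M,o=pose();print(p,o["t"])
```

```text
[0.5089 0.4295 0.0055] 0.31423812721469907 [[0.4, 0.5], [-0.7, 0.3], [0.1, -0.1], [0.0, -0.5], [0.0, -0.1]]
[0.5081 0.4286 0.0521] 2.983006685237845 [[-0.5, 0.0], [0.9, -0.0], [-0.8, 1.0], [-0.2, 1.1], [1.6, -0.8], [-0.5, -2.4], [0.2, -0.0]]
[0.5087 0.4293 0.0203] 1.1629158460528397 [[0.3, 0.8], [-0.7, 0.3], [0.4, -0.2], [0.3, -0.2], [0.1, -0.0], [-0.2, -0.6], [0.9, 0.0], [-1.2, 0.7], [-0.5, 0.7], [1.6, -0.8], [-0.2, -3.0], [0.3, -0.3]]
[0.45813012 0.29367805 0.15518198] 12.225
```

Emit:
send_rows --pt "0 0.035 0.015 0 0 0" --pt "0 0.08 0.03 0 0 0" --pt "0.01 0.12 0.045 0 0 0" --pt "0.03 0.136 0.05 0 0 0" --pt "0.045 0.136 0.05 0 0 0" --pt "0.06 0.136 0.05 0 0 0" --pt "0.06 0.136 0.05 0 0 0" --pt "0.06 0.136 0.05 0 0 0"

```text
t: 13.22
eef_pos: [0.5092, 0.4297, 0.0965]
ee_rot: [0.275, 1.57, 0.274]
wrist_force: [0.8, 0.5, -0.5]
gripper_width: 0.0514
```

```bash
python3 look.py 9 .5085,.4295,.06 40
```

```text
scene crop origin 234 120 k 5.0
top crop origin 156 178 k 5.0
13.325 [0.50921 0.43032 0.09687] psi 89.98 xdir [ 0.0014  0.001  -1.    ] [-1.09 -0.2   0.02] [-0.01 -0.01 -0.03] 0.0513
```

View pics/c9.png

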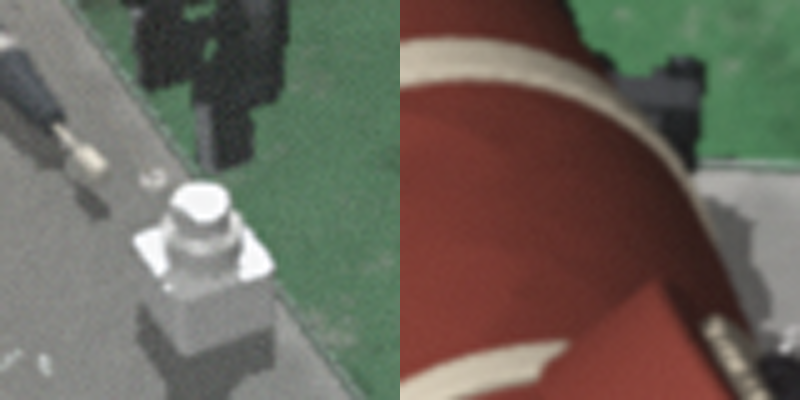

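Emit:
send_rows --pt "0.02 0 0 0 0 0" --pt "0.04 0 0 0 0 0" --pt "0.053 0 0 0 0 0" --pt "0.057 0 0 0 0 0" --pt "0.057 0 0 0 0 0" --pt "0.057 0 0 0 0 0"

```text
t: 14.08
eef_pos: [0.5091, 0.4307, 0.0395]
ee_rot: [0.702, 1.569, 0.702]
wrist_force: [-0.2, -0.5, -0.2]
gripper_width: 0.0511
```

Emit:
send_rows --pt "0 0 0 0 0 0" --pt "0 0 0 0 0 0" --pt "0 0 0 0 0 0" --pt "0 0 0 0 0 0" --pt "0 0 0 0 0 0" --pt "0 0 0 0 0 0" --fingers 1 --squeeze 60

```text
t: 14.82
eef_pos: [0.509, 0.4304, 0.0397]
ee_rot: [0.516, 1.57, 0.517]
wrist_force: [-1.0, -1.1, 6.5]
gripper_width: 0.0318
```

```bash
python3 look.py 10 .5085,.4295,.06 40
```

```text
scene crop origin 234 120 k 5.0
top crop origin 156 178 k 5.0
14.925 [0.50904 0.43044 0.03974] psi 90.0 xdir [ 9.e-04  5.e-04 -1.e+00] [-1.65 -2.41  5.02] [-0.23  0.19 -0.02] 0.0323
```

View pics/c10.png

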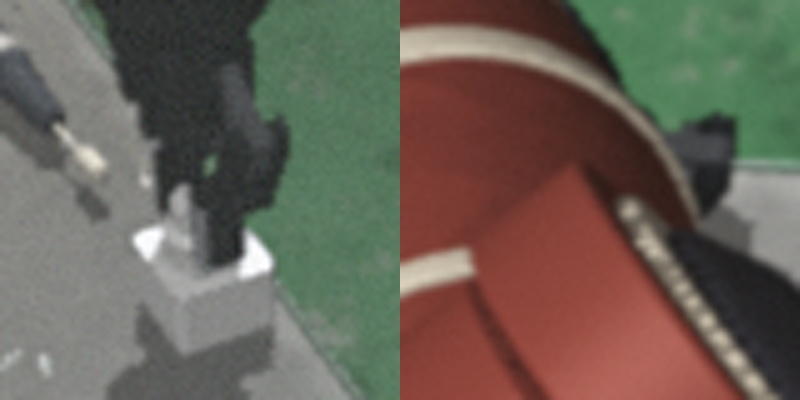

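Emit:
send_rows --pt "-0.02 0 0 0 0 0" --pt "-0.05 0 0 0 0 0" --pt "-0.09 0 0 0 0 0" --pt "-0.105 -0.02 -0.005 0 0 0" --pt "-0.105 -0.055 -0.014 0.5 0 0" --pt "-0.105 -0.095 -0.025 1 0 0" --pt "-0.105 -0.135 -0.035 1.5 0 0" --pt "-0.105 -0.175 -0.045 2 0 0" --pt "-0.105 -0.215 -0.056 2.5 0 0" --pt "-0.105 -0.255 -0.066 3 0 0" --pt "-0.105 -0.29 -0.075 3.6 0 0" --pt "-0.09 -0.31 -0.081 3.6 0 0" --pt "-0.07 -0.317 -0.0825 3.6 0 0" --pt "-0.05 -0.317 -0.0825 3.6 0 0" --pt "-0.04 -0.317 -0.0825 3.6 0 0" --pt "-0.04 -0.317 -0.0825 3.6 0 0" --pt "-0.04 -0.317 -0.0825 3.6 0 0"

```text
t: 17.05
eef_pos: [0.4268, 0.1137, 0.0794]
ee_rot: [0.384, 1.569, 0.322]
wrist_force: [0.2, 0.3, -1.1]
gripper_width: 0.0323
```

```bash
python3 look.py 11 .4265,.13,.05 40
```

```text
scene crop origin 266 245 k 5.0
top crop origin 315 230 k 5.0
17.15 [0.42672 0.11359 0.07944] psi 86.43 xdir [ 1.4e-03  4.0e-04 -1.0e+00] [ 0.2   0.03 -2.13] [-0.05  0.03 -0.02] 0.0318
```

View pics/c11.png

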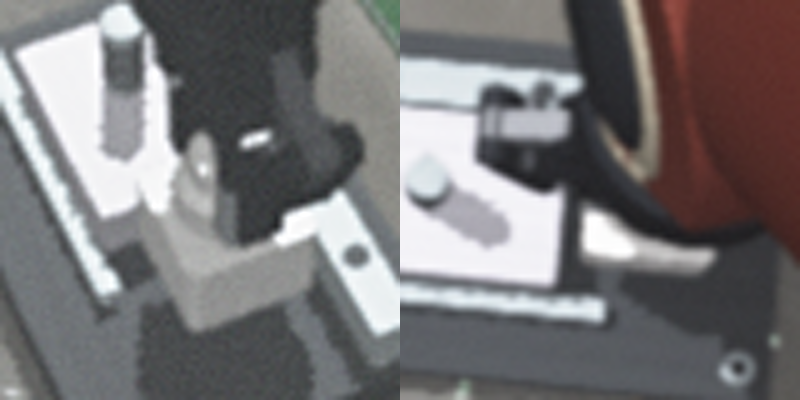

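Emit:
send_rows --pt "0.008 0 0 0 0 0" --pt "0.016 0 0 0 0 0" --pt "0.02 0 0 0 0 0" --pt "0.0205 0 0 0 0 0" --pt "0.021 0 0 0 0 0" --pt "0.021 0 0 0 0 0"

```text
t: 17.9
eef_pos: [0.4263, 0.1133, 0.0579]
ee_rot: [0.117, 1.571, 0.054]
wrist_force: [0.2, 0.3, -2.2]
gripper_width: 0.0318
```

```bash
python3 look.py 12 .4265,.13,.05 40
```

```text
scene crop origin 266 245 k 5.0
top crop origin 315 230 k 5.0
18.0 [0.42631 0.11332 0.05795] psi 86.41 xdir [ 3.e-04  1.e-04 -1.e+00] [ 1.04 -0.65 -2.21] [ 0.03 -0.03  0.03] 0.0325
```

Emit:
send_rows --pt "0 0.002 0.002 0 0 0" --pt "0 0.004 0.004 0 0 0" --pt "0 0.006 0.006 0 0 0" --pt "0 0.006 0.006 0 0 0" --pt "0.0003 0.006 0.006 0 0 0" --pt "0.0005 0.006 0.006 0 0 0"

```text
t: 18.75
eef_pos: [0.4327, 0.119, 0.0576]
ee_rot: [0.522, 1.57, 0.459]
wrist_force: [-0.2, -0.4, 4.0]
gripper_width: 0.0319
```

```bash
python3 look.py 13 .4265,.13,.05 40
```

```text
scene crop origin 266 245 k 5.0
top crop origin 315 230 k 5.0
18.85 [0.43267 0.119   0.05764] psi 86.41 xdir [ 4.e-04  2.e-04 -1.e+00] [-1.49  0.51  2.05] [0.1  0.17 0.01] 0.0321
```

View pics/c13.png

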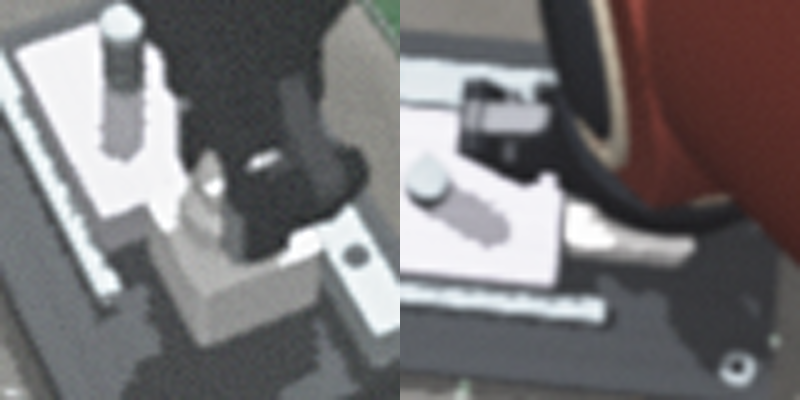

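Emit:
send_rows --pt "0 0.0005 0 0 0 0" --pt "0 0.001 0 0 0 0" --pt "0 0.0015 0 0 0 0" --pt "0 0.0015 0 0 0 0"

```text
t: 19.35
eef_pos: [0.4326, 0.1191, 0.0576]
ee_rot: [-1.619, 1.569, -1.683]
wrist_force: [-0.6, -4.2, 5.7]
gripper_width: 0.0322
```

Emit:
send_rows --pt "0 0.0004 0 0 0 0" --pt "0 0.0008 0 0 0 0" --pt "0 0.0008 0 0 0 0"

```text
t: 19.73
eef_pos: [0.4326, 0.1192, 0.0577]
ee_rot: [-1.687, 1.568, -1.752]
wrist_force: [-1.2, -4.2, 7.1]
gripper_width: 0.0319
```

Emit:
send_rows --pt "-0.0005 0 0 0 0 0" --pt "-0.001 0 0 0 0 0" --pt "-0.001 0 0 0 0 0"

```text
t: 20.1
eef_pos: [0.4325, 0.1216, 0.058]
ee_rot: [2.818, 1.57, 2.756]
wrist_force: [-0.1, 0.2, -1.4]
gripper_width: 0.0322
```

```bash
python3 look.py 14 .4265,.13,.05 30
```

```text
scene crop origin 276 255 k 6.666666666666667
top crop origin 325 240 k 6.666666666666667
20.2 [0.43254 0.12152 0.05808] psi 86.44 xdir [-5.e-04  1.e-04 -1.e+00] [-0.9  -0.23 -1.21] [-0.02  0.06  0.01] 0.032
```

View pics/c14.png

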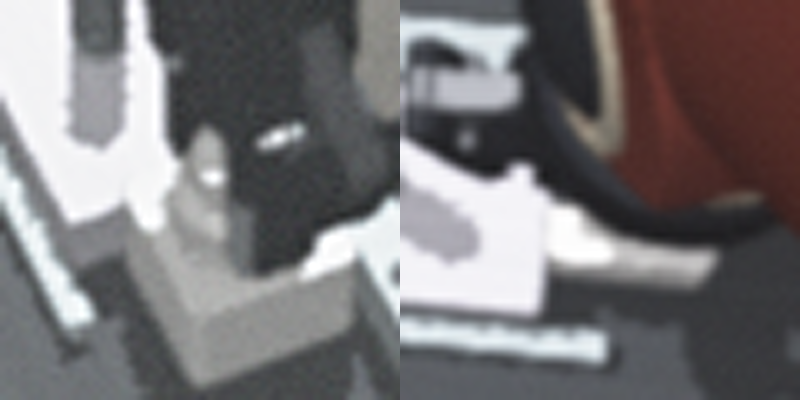

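Emit:
send_rows --pt "0 0.0005 0 0 0 0" --pt "0 0.001 0 0 0 0" --pt "0 0.001 0 0 0 0"

```text
t: 20.58
eef_pos: [0.4326, 0.1219, 0.0582]
ee_rot: [-2.227, 1.57, -2.29]
wrist_force: [-0.1, -0.9, -1.3]
gripper_width: 0.0319
```

Emit:
send_rows --pt "0 0.0005 0 0 0 0" --pt "0 0.001 0 0 0 0" --pt "0 0.001 0 0 0 0"

```text
t: 20.95
eef_pos: [0.4327, 0.1229, 0.0582]
ee_rot: [-2.281, 1.57, -2.344]
wrist_force: [-0.7, -2.1, -1.8]
gripper_width: 0.0321
```

Emit:
send_rows --pt "0 0.0005 0 0 0 0" --pt "0 0.001 0 0 0 0" --pt "0 0.001 0 0 0 0"

```text
t: 21.32
eef_pos: [0.4327, 0.1239, 0.0583]
ee_rot: [-2.224, 1.57, -2.287]
wrist_force: [-0.8, -3.5, -2.0]
gripper_width: 0.032
```

```bash
python3 look.py 15 .4265,.13,.05 30
```

```text
scene crop origin 276 255 k 6.666666666666667
top crop origin 325 240 k 6.666666666666667
21.425 [0.43273 0.12385 0.05824] psi 86.4 xdir [-5.e-04 -5.e-04 -1.e+00] [ 0.23 -3.76 -2.47] [-0.79  0.03  0.01] 0.0321
```

View pics/c15.png

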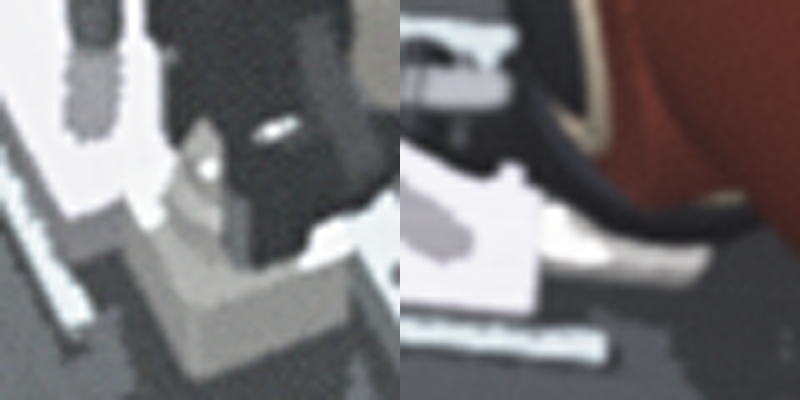

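Emit:
send_rows --pt "0 0.0005 0 0 0 0" --pt "0 0.001 0 0 0 0" --pt "0 0.0015 0 0 0 0" --pt "0 0.0015 0 0 0 0"

```text
t: 21.92
eef_pos: [0.4327, 0.1241, 0.0583]
ee_rot: [-1.946, 1.569, -2.01]
wrist_force: [0.3, -6.2, -0.5]
gripper_width: 0.0319
```

Emit:
send_rows --pt "0 0 0.0007 0 0 0" --pt "0 0 0.0014 0 0 0" --pt "0 0 0.002 0 0 0" --pt "0 0 0.002 0 0 0"

```text
t: 22.42
eef_pos: [0.4331, 0.1241, 0.0581]
ee_rot: [-2.577, 1.566, -2.64]
wrist_force: [-2.1, -6.9, 0.7]
gripper_width: 0.0322
```

```bash
python3 look.py 16 .4265,.13,.05 30
```

```text
scene crop origin 276 255 k 6.666666666666667
top crop origin 325 240 k 6.666666666666667
22.525 [0.43311 0.12411 0.05814] psi 86.37 xdir [-0.0042 -0.0023 -1.    ] [-1.2  -5.72  0.61] [-1.35  0.52  0.1 ] 0.0318
```

View pics/c16.png

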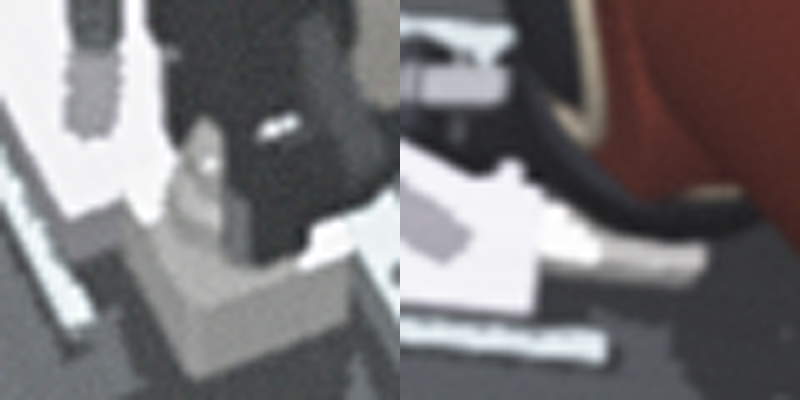

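Emit:
send_rows --pt "-0.0003 -0.001 0.0005 0 0 0" --pt "-0.0003 -0.002 0.001 0 0 0" --pt "-0.0003 -0.0025 0.0015 0 0 0" --pt "-0.0003 -0.0025 0.002 0 0 0" --pt "-0.0003 -0.0025 0.002 0 0 0"

```text
t: 23.15
eef_pos: [0.4361, 0.1237, 0.0586]
ee_rot: [2.75, 1.569, 2.688]
wrist_force: [-3.9, 0.7, -0.4]
gripper_width: 0.032
```

```bash
python3 look.py 17 .4265,.13,.05 30
```

```text
scene crop origin 276 255 k 6.666666666666667
top crop origin 325 240 k 6.666666666666667
23.25 [0.43624 0.12371 0.05863] psi 86.46 xdir [-1.e-03  7.e-04 -1.e+00] [-3.81 -1.16  1.  ] [ 0.1   0.91 -0.03] 0.0318
```

Emit:
send_rows --pt "0.0004 0 -0.0005 0 0 0" --pt "0.0008 0 -0.001 0 0 0" --pt "0.0008 0 -0.001 0 0 0"

```text
t: 23.62
eef_pos: [0.4361, 0.1235, 0.0579]
ee_rot: [0.775, 1.57, 0.713]
wrist_force: [-2.9, 0.3, 0.5]
gripper_width: 0.0319
```

```bash
python3 look.py 18 .4265,.13,.05 30
```

```text
scene crop origin 276 255 k 6.666666666666667
top crop origin 325 240 k 6.666666666666667
23.725 [0.43612 0.12347 0.05787] psi 86.44 xdir [ 6.e-04  5.e-04 -1.e+00] [-3.4   1.71 -0.44] [0.37 0.69 0.06] 0.0318
```

View pics/c18.png

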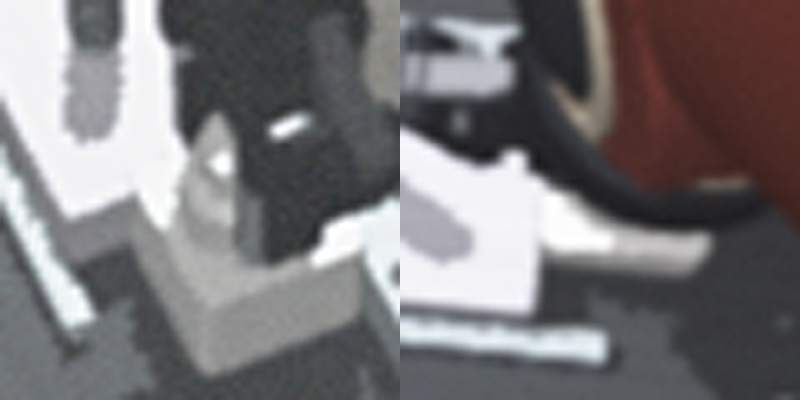

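Emit:
send_rows --pt "0.0002 0.0007 0 0 0 0" --pt "0.0003 0.0014 0 0 0 0" --pt "0.0003 0.002 0 0 0 0" --pt "0.0003 0.0025 0 0 0 0" --pt "0.0003 0.0025 0 0 0 0"

```text
t: 24.35
eef_pos: [0.4361, 0.1237, 0.0577]
ee_rot: [-1.578, 1.569, -1.642]
wrist_force: [-3.8, -4.1, 6.1]
gripper_width: 0.0323
```

```bash
python3 look.py 19 .4265,.13,.05 30
```

```text
scene crop origin 276 255 k 6.666666666666667
top crop origin 325 240 k 6.666666666666667
24.45 [0.43606 0.12367 0.05774] psi 86.32 xdir [-2.0e-04 -2.2e-03 -1.0e+00] [-3.27 -4.77  5.53] [-0.86  0.74  0.09] 0.0323
```

Emit:
send_rows --pt "-0.0003 0.0005 0.0005 0 0 0" --pt "-0.0005 0.001 0.001 0 0 0" --pt "-0.0005 0.0015 0.0015 0 0 0" --pt "-0.0005 0.002 0.002 0 0 0" --pt "-0.0005 0.002 0.002 0 0 0"

```text
t: 25.08
eef_pos: [0.4361, 0.1239, 0.0578]
ee_rot: [-2.301, 1.564, -2.366]
wrist_force: [-5.6, -6.2, 6.2]
gripper_width: 0.032
```

```bash
python3 look.py 20 .4265,.13,.05 30
```

```text
scene crop origin 276 255 k 6.666666666666667
top crop origin 325 240 k 6.666666666666667
25.175 [0.43611 0.12388 0.05783] psi 86.28 xdir [-0.0048 -0.0048 -1.    ] [-4.24 -6.53  5.92] [-1.48  1.15  0.1 ] 0.0318
```

View pics/c20.png

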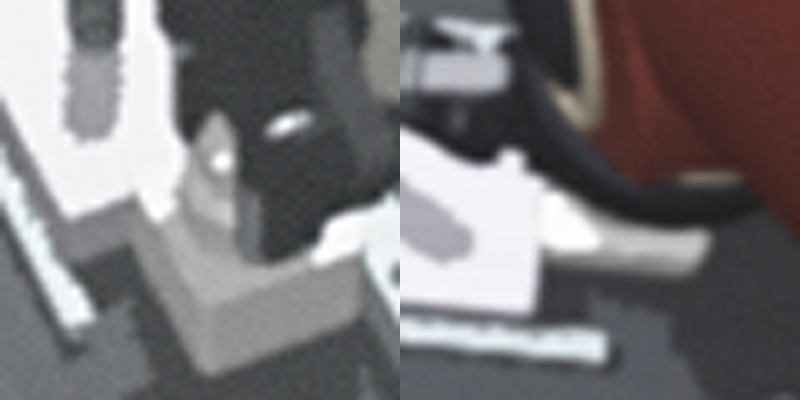

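Emit:
send_rows --pt "0 -0.001 -0.001 0 0 0" --pt "0 -0.002 -0.002 0 0 0" --pt "0 -0.002 -0.002 0 0 0"

```text
t: 25.55
eef_pos: [0.436, 0.1238, 0.0578]
ee_rot: [-1.697, 1.569, -1.761]
wrist_force: [-2.6, -5.0, 0.4]
gripper_width: 0.0319
```

Emit:
send_rows --pt "0 0 0 0 0 0" --pt "0 0 0 0 0 0" --pt "0 0 0 0 0 0" --fingers 0.12

```text
t: 25.92
eef_pos: [0.4371, 0.1256, 0.0582]
ee_rot: [0.18, 1.569, 0.118]
wrist_force: [-0.4, -3.4, 0.5]
gripper_width: 0.0373
```

```bash
python3 look.py 21 .4265,.13,.05 30
```

```text
scene crop origin 276 255 k 6.666666666666667
top crop origin 325 240 k 6.666666666666667
26.025 [0.43707 0.12556 0.05823] psi 86.4 xdir [ 2.2e-03  3.0e-04 -1.0e+00] [ 0.59 -3.76  0.54] [-0.79 -0.08 -0.01] 0.0374
```

View pics/c21.png

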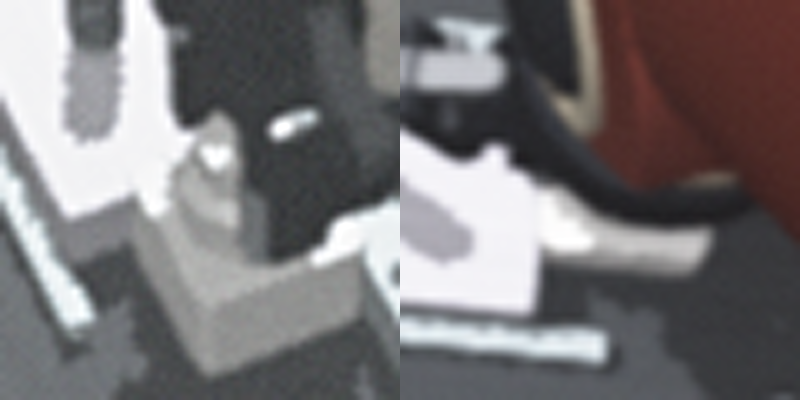

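Emit:
send_rows --pt "0 -0.0006 0 0 0 0" --pt "0 -0.0012 0 0 0 0" --pt "0 -0.0012 0 0 0 0"

```text
t: 26.4
eef_pos: [0.4362, 0.125, 0.0581]
ee_rot: [0.97, 1.57, 0.908]
wrist_force: [-0.9, -1.6, -0.5]
gripper_width: 0.0373
```

```bash
python3 look.py 22 .4265,.13,.05 30
```

```text
scene crop origin 276 255 k 6.666666666666667
top crop origin 325 240 k 6.666666666666667
26.5 [0.43596 0.1249  0.058  ] psi 86.45 xdir [ 2.e-04  6.e-04 -1.e+00] [ 0.11 -0.73 -0.39] [-0.12 -0.06 -0.01] 0.0378
```

View pics/c22.png

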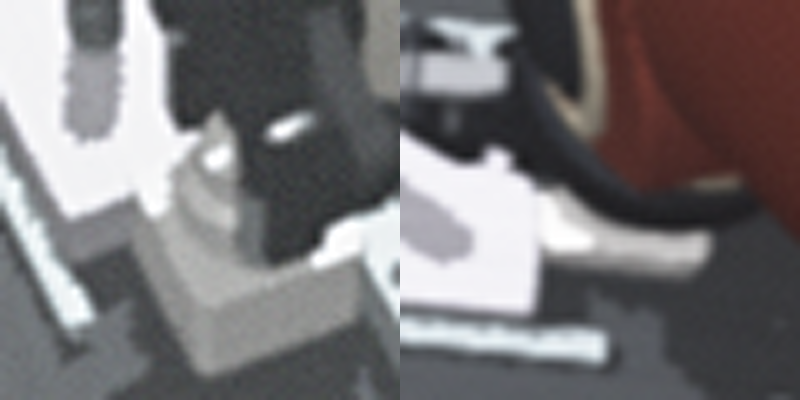

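Emit:
send_rows --pt "0 -0.0005 0 0 0 0" --pt "0 -0.001 0 0 0 0" --pt "0 -0.001 0 0 0 0" --pt "0 -0.001 0 0 0 0" --fingers 1 --squeeze 30

```text
t: 27.0
eef_pos: [0.4361, 0.1235, 0.0582]
ee_rot: [0.446, 1.57, 0.384]
wrist_force: [-0.7, -2.8, 3.7]
gripper_width: 0.0328
```

```bash
python3 look.py 23 .4265,.13,.05 30
```

```text
scene crop origin 276 255 k 6.666666666666667
top crop origin 325 240 k 6.666666666666667
27.1 [0.43611 0.12342 0.05821] psi 86.41 xdir [ 6.e-04  2.e-04 -1.e+00] [ 0.11 -2.9   5.31] [-0.3  -0.17  0.04] 0.033
```

Emit:
send_rows --pt "-0.0003 0 0.0006 0 0 0" --pt "-0.0006 0 0.0012 0 0 0" --pt "-0.0006 0 0.0018 0 0 0" --pt "-0.0006 0 0.0024 0 0 0.1" --pt "-0.0006 0 0.0024 0 0 0.1"

```text
t: 27.72
eef_pos: [0.4365, 0.1233, 0.0583]
ee_rot: [2.817, 1.567, 2.755]
wrist_force: [-4.0, 0.8, 2.4]
gripper_width: 0.0326
```

```bash
python3 look.py 24 .4265,.13,.05 30
```

```text
scene crop origin 276 255 k 6.666666666666667
top crop origin 325 240 k 6.666666666666667
27.825 [0.4365  0.12335 0.05831] psi 86.46 xdir [-0.0034  0.0014 -1.    ] [-4.66  0.67  2.36] [0.22 1.09 0.09] 0.0328
```

Emit:
send_rows --pt "0 0.0007 0 0 -0.1 0" --pt "0 0.0014 0.0003 0 -0.2 0" --pt "0 0.002 0.0006 0 -0.25 0.05" --pt "0 0.0026 0.0008 0 -0.25 0.1" --pt "0 0.0026 0.0008 0 -0.25 0.1"

```text
t: 28.45
eef_pos: [0.4365, 0.1235, 0.0583]
ee_rot: [-2.865, 1.569, -2.928]
wrist_force: [-6.1, -4.2, 5.3]
gripper_width: 0.0326
```

```bash
python3 look.py 25 .4265,.13,.05 30
```

```text
scene crop origin 276 255 k 6.666666666666667
top crop origin 325 240 k 6.666666666666667
28.55 [0.43655 0.12345 0.05832] psi 86.36 xdir [-1.3e-03 -2.0e-04 -1.0e+00] [-6.7  -4.25  5.32] [-0.69  1.37  0.14] 0.0327
```

View pics/c25.png

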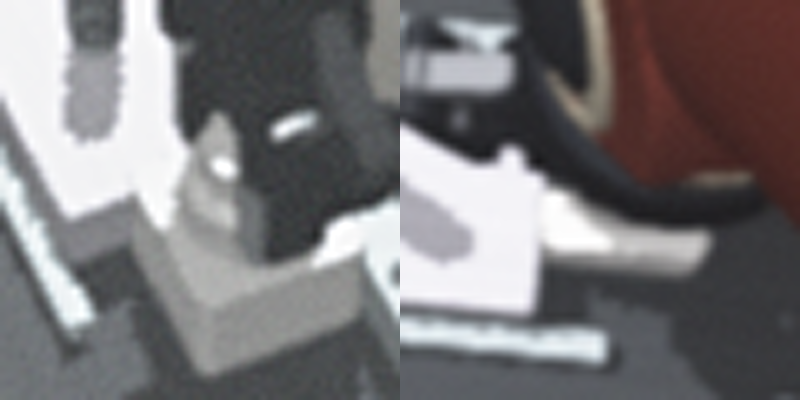

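Emit:
send_rows --pt "-0.0004 0.0005 0 0 0 0" --pt "-0.0008 0.001 0 0 0 0" --pt "-0.001 0.0015 0 0 0 0.05" --pt "-0.001 0.002 0 0 0 0.1" --pt "-0.001 0.002 0 0 0 0.1"

```text
t: 29.18
eef_pos: [0.4365, 0.1237, 0.0585]
ee_rot: [-2.694, 1.568, -2.759]
wrist_force: [-4.8, -6.3, -0.7]
gripper_width: 0.0327
```

```bash
python3 look.py 26 .4265,.13,.05 30
```

```text
scene crop origin 276 255 k 6.666666666666667
top crop origin 325 240 k 6.666666666666667
29.275 [0.43653 0.12368 0.05847] psi 86.28 xdir [-2.2e-03 -9.0e-04 -1.0e+00] [-2.67 -5.82 -1.61] [-1.49  1.04  0.17] 0.0327
```

Emit:
send_rows --pt "0 0 0.0005 -0.2 0 0" --pt "0 0 0.001 -0.4 -0.1 0" --pt "0 0 0.001 -0.4 -0.1 0" --pt "0 0 0.001 -0.4 -0.1 0"

```text
t: 29.78
eef_pos: [0.4367, 0.1236, 0.0585]
ee_rot: [-2.651, 1.568, -2.71]
wrist_force: [-4.7, -6.5, 0.3]
gripper_width: 0.033
```

```bash
python3 look.py 27 .4265,.13,.05 30
cat > f.py <<'E'
from h import *
F=[]
for i in range(3):
    robot.capture("scene");p,M,o=pose();F.append(np.r_[o["wrist_force"],o["moment"],p*1000,np.degrees(np.arctan2(M[1,1],M[0,1])),M[:2,0]*1000])
print(o["t"],np.round(np.mean(F,0),2))
E
python3 f.py
```

```text
scene crop origin 276 255 k 6.666666666666667
top crop origin 325 240 k 6.666666666666667
29.875 [0.43664 0.12363 0.05849] psi 86.62 xdir [-0.0023 -0.001  -1.    ] [-5.19 -7.28 -0.21] [-1.35  1.27 -0.02] 0.0329
30.025 [-5.5300e+00 -5.6300e+00  5.8000e-01 -1.3800e+00  1.3100e+00 -2.0000e-02
  4.3662e+02  1.2363e+02  5.8490e+01  8.6620e+01 -2.3100e+00 -1.0300e+00]
```

Emit:
send_rows --pt "0 0 0 -0.2 0 0" --pt "0 0 0 -0.3 0 0" --pt "0 0 0 -0.3 0 0"

```text
t: 30.4
eef_pos: [0.4367, 0.1236, 0.0585]
ee_rot: [-2.7, 1.568, -2.755]
wrist_force: [-5.5, -5.3, 0.7]
gripper_width: 0.0327
```

```bash
python3 f.py
```

```text
30.55 [-5.7600e+00 -5.7300e+00  7.0000e-01 -1.3400e+00  1.2900e+00 -1.4000e-01
  4.3669e+02  1.2360e+02  5.8530e+01  8.6860e+01 -2.2400e+00 -9.1000e-01]
```

Emit:
send_rows --pt "0.0003 0 0 0.2 -0.05 0" --pt "0.0006 0 0 0.32 -0.1 0.05" --pt "0.001 0 0 0.32 -0.13 0.05" --pt "0.001 0 0 0.32 -0.13 0.05"

```text
t: 31.05
eef_pos: [0.4366, 0.1236, 0.0584]
ee_rot: [-0.348, 1.57, -0.408]
wrist_force: [-7.7, -7.0, 8.3]
gripper_width: 0.0326
```

```bash
python3 f.py
```

```text
31.2 [-7.4700e+00 -6.0400e+00  8.4400e+00 -1.4700e+00  1.6800e+00  3.0000e-02
  4.3664e+02  1.2359e+02  5.8350e+01  8.6610e+01  3.8000e-01 -1.6000e-01]
```

Emit:
send_rows --pt "0.0005 0 0 0 0 0" --pt "0.0008 0 0 0 0 0" --pt "0.0008 0.0006 0.0004 0 -0.05 0.05" --pt "0.0008 0.0014 0.0008 0 -0.08 0.1" --pt "0.0008 0.0014 0.0008 0 -0.08 0.1"

```text
t: 31.82
eef_pos: [0.4366, 0.1236, 0.0582]
ee_rot: [-0.948, 1.571, -1.008]
wrist_force: [-9.6, -9.6, 17.7]
gripper_width: 0.033
```

```bash
python3 f.py; python3 look.py 28 .4265,.13,.05 30
```

```text
31.975 [-9.6600e+00 -9.0900e+00  1.7830e+01 -2.0000e+00  2.1400e+00  9.0000e-02
  4.3661e+02  1.2358e+02  5.8230e+01  8.6570e+01  1.0000e-01 -1.8000e-01]
scene crop origin 276 255 k 6.666666666666667
top crop origin 325 240 k 6.666666666666667
32.075 [0.43661 0.12356 0.05823] psi 86.56 xdir [ 1.e-04 -2.e-04 -1.e+00] [-9.7  -9.24 17.77] [-1.91  2.11  0.08] 0.0326
```

View pics/c28.png

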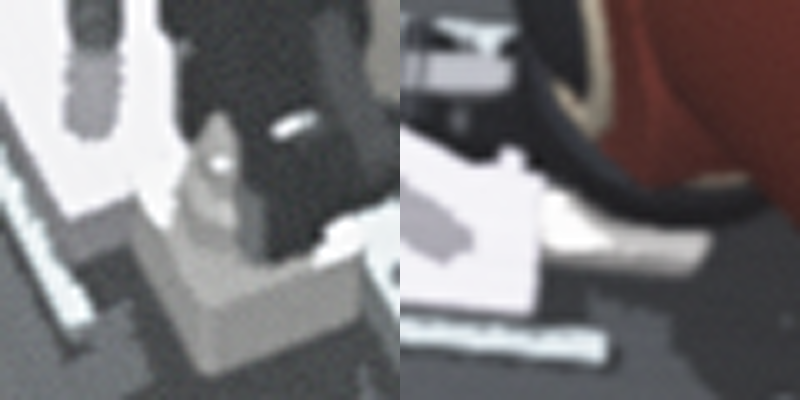

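Emit:
send_rows --pt "-0.0003 0.0002 0 -0.1 0 0" --pt "-0.0006 0.0004 0 -0.15 0 0" --pt "-0.0009 0.0005 0 -0.15 0 0" --pt "-0.0009 0.0005 0 -0.15 0 0" --pt "-0.0009 0.0005 0 -0.15 0 0"

```text
t: 32.7
eef_pos: [0.4366, 0.1237, 0.0583]
ee_rot: [-1.963, 1.57, -2.021]
wrist_force: [-8.4, -9.6, 10.6]
gripper_width: 0.033
```

```bash
python3 f.py; python3 look.py 29 .43,.16,.05 50
```

```text
32.85 [-7.8700e+00 -9.7800e+00  9.5400e+00 -2.1100e+00  1.7700e+00 -0.0000e+00
  4.3662e+02  1.2365e+02  5.8330e+01  8.6670e+01 -3.9000e-01 -8.3000e-01]
scene crop origin 250 221 k 4.0
top crop origin 289 217 k 4.0
32.95 [0.43663 0.12366 0.05833] psi 86.68 xdir [-4.e-04 -8.e-04 -1.e+00] [-7.55 -9.25 10.03] [-2.12  1.8  -0.04] 0.033
```

View pics/c29.png

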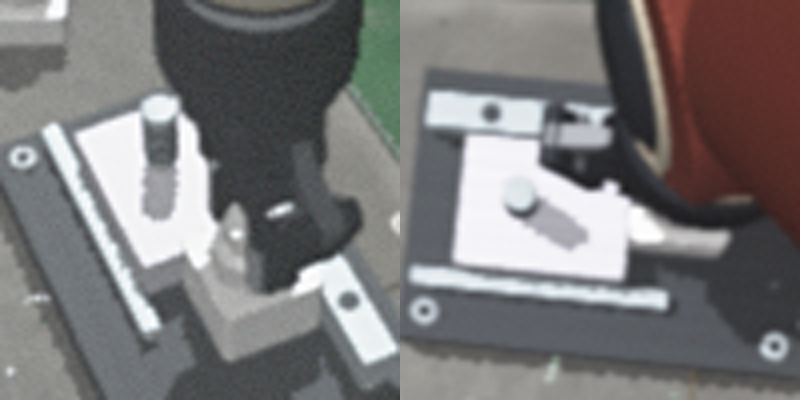

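```bash
python3 f.py; python3 -c "
from plant import robot
print(robot.sign_off())"
```

```text
33.1 [-7.7300e+00 -1.0150e+01  1.0240e+01 -2.1600e+00  1.7900e+00  2.0000e-02
  4.3662e+02  1.2366e+02  5.8330e+01  8.6670e+01 -3.8000e-01 -8.2000e-01]
the job is handed in; nothing more can be done
None
```

I pushed the lock pin fully home through the sliding stop and let go of it. I then put the taller holder upright in the corner and handed the job in at 33.1 s, still gripping it and pressing it against both faces.

**Pin:** the shoulder seated at the same tool height as in the stand (TCP 47.1 mm). A further push raised the force to about 12 N with no more travel. Pictures afterwards show the head standing on the stop.

**Holder:** the last reading, held steady, showed about 7.7 N against the fence, 10 N against the stop and 10 N down on the plate. The twist about the vertical was near zero after I turned the gripper slightly to square the holder, and the tool was within 0.05° of vertical. I did not touch the shorter holder or the insert.

**What did not fully agree:**
- **Stop moved:** under the push it shifted before it held firm. The arm travelled about 2.5 mm after first contact and the pictures suggest about 2 mm, a little more than the 1.5 mm of clearance round the pin. It has since held 10 N without moving.
- **Fit not seen directly:** the gripper hid much of the corner. That the holder sits flush on both faces is judged mainly from forces and moments, not from the pictures.
- **Height:** the final tool height was about 0.1 mm above where the holder was regripped on the plate. That is roughly how far the arm gives under the pressing load.

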